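Switch the pull-to-turn selector valve to its wide outlet

ROBOT

A 6-joint arm with a two-finger parallel gripper is mounted at the origin on a cart in front of the work surface, level with it; the furniture and walls round the work are solid. World frame = base frame: x ahead of the robot, y to its left, z up, the work surface at z = 0. Lengths are in m, angles in rad, forces in N, time in s.
With the tool pointing down it reaches from about 0.4 to 0.925 m from the base axis. Payload 3.4 kg.
Tool frame: the origin (TCP) lies at the very end of the fingers, on their centre line; the grasp point (between the pads) lies 19 mm behind it (grasp_offset is the distance from the TCP to the grasp point, in m); z points along the fingers, y is the line along which they close (so a half turn about z gives the same grasp; the last joint's range is limited). The gripper opens to 85 mm and grips with 20 to 120 N. Pads are 22 mm wide; open, the fingers measure 114 mm over their backs; the gripper's body (76 mm by 85 mm) begins 54 mm behind the grasp point. The pads swing forward as they close: fully open they stand 13 mm farther back than shut.
Start: joints at [1.198, 0.307, 1.506, -0, 1.328, -0.073], TCP at [0.17, 0.549, 0.206] pointing down, gripper open.
Joint ranges: [-3.12, 3.12], [-1.05, 2.28], [0.14, 2.33], [-1.42, 4.57], [0.1, 2.73], [-2.68, 2.68]. Speed limits (rad/s): [2.57, 2.57, 3.14, 3.14, 3.14, 3.14].

INTERFACE

Orientations are given as a unit quaternion [w, x, y, z].
In Python, from workcell import * gives the robot as it stands.
- The arm moves only by the shell command python3 -m jog 'ROWS' [FORCE]. ROWS is JSON, a list that holds one entry, the list of rows, each a list of 7 numbers: the shift along the world's x, y, z in m, then the turn, a rotation vector about the world's x, y, z in degrees, then the finger opening in m, from 0 to 0.0854. A call has exactly 8 rows; each row shifts and turns the commanded pose from where the row before left it; what a row does not reach is not made up. A row lasts 1/8 s, in which the tool goes at most 62.5 mm and 10.7 degrees, less where a joint would pass 70% of its speed; a pose out of reach is approached as far as the arm can. A call with a gripper value outside its range is refused whole. The fingers move at their own pace and stop on an object; FORCE is the grip in N (left out, the last holds). Time passes only in rows, so rows that do not move let the fingers close, or fill a call up. It gives the time, the measured TCP pose, the force, the opening and the grip force at its end, in the units of the state.
- state(): the state, without advancing time (a new reading comes with each control period).
- read_camera(name): name is "scene" or "top" or "wrist"; returns a dict with "frame" (420x560x3 uint8, red, green, blue), "vfov" (degrees; the focal length in pixels is half the picture's height over the tangent of half this angle, whatever the lens; pixels are square), "cx", "cy" (the principal point, pixels), "T" (4x4, takes a point from camera to world coordinates). Camera axes: x right, y down, z forward; pixel columns grow to the right and rows downward; lengths in m; the calibration is good to about 2 mm. A picture is of the moment at which its call begins. There is no depth.
- finish_job(): hands the job in; it is judged then, once.
The state is a dict: "clock": time; "qpos": joint angles; "dq": joint speeds; "tau": joint torques, N m; "tcp_pos": TCP position; "tcp_rot": TCP orientation; "force": force on the tool from outside, world axes, zero at the start; "wrist_torque": the same for the moment, N m; "gripper_width": finger opening in m; "grip_force": force on a finger pad.
Only numpy, scipy, OpenCV 4.12 (cv2) and the standard library are available. Lean on these libraries where they do the work, as an engineer would, in place of code of your own. Each camera call takes 0.05 s, during which the arm holds its last target. There are 200 camera calls.

TASK

The selector valve on the worktop is parked with its pull-to-turn knob locked down: pull the knob up to unlock it, turn its pointer round to the wider of the two hose nipples, feel for the notch there and push the knob down until it is fully home and locked, then let go. Work by feel and gently: never force the knob's locking pin against the valve. Leave the other things on the worktop where they stand.

Things in the scene. Friction and masses are not known exactly. Their poses are not given: they have to be found in the camera images.
- valve: selector valve, fixed: aluminium block 130 (x) x 150 (y) x 22 mm high, round grey housing 68 mm wide in its middle, inlet stub on its -x face, black knob on top. Origin on the worktop under the knob's vertical axis; z up. +x is where the parked pointer shows (within 2 degrees); the nipples stand 60 degrees to its left and right. Its index face, 52 mm up, is described at index_face.
- knob: black knob: round skirt 64 mm wide, 8 mm thick, and on it a flat-sided grip bar 44 long, 14 thick, 34 mm high. Origin on the axis at the skirt's underside, 54 mm above the valve's origin when home; x along the bar to the pointer mark. Slides up 14 mm to a stop (pull about 5 N); friction (3 N either way) holds it at any height. Turns (0.04 N m) at most 81 degrees to either side of parked.
- pin_tip (a point): lower end of the steel locking pin (6 mm wide) under the skirt, 24 mm out from the axis in the pointer's direction, 12 mm under the skirt's underside. With the knob lifted under 10 mm the pin is held in a notch and cannot turn; at 11 mm or more it turns freely. The nipples' notches are 7.6 mm wide (2 degrees of play either way) and have no floor: the knob goes down to its own stop.
- index_face (a point): centre of the flat ring-shaped index face under the skirt, 52 mm above the worktop. The notch for each nipple is cut in it, but 3 to 12 degrees to one side of the direction to the nipple: find it by feel. Off the notch the pin lands here with the knob 10 mm up. The face is sprung: yields from 3 N on the pin, 1.5 N more per mm, solid after 5 mm. Press lightly and turn till the pin drops in.
- knob_grip (a point): point on the knob's axis in the middle of the upper part of the grip bar, 31 mm above the skirt's underside (23 mm above the skirt's top face, 10 mm under the bar's top); axes as the knob's: pinch the bar's flat sides along the y axis.
- pointer_line (a point): imaginary point on the pointer's line, 60 mm out from the knob's axis, at the height of the skirt's underside: it lies right over a nipple's middle when the pointer shows exactly at it.
- wide_nipple: the wider hose nipple: an upright round ribbed steel stub, 28 mm wide at its foot, 24 mm over the ribs and 30 mm high, on the valve block 60 mm from the knob's axis. Origin at its foot, on top of the block. It may be the left or the right one.
- narrow_nipple: the narrower hose nipple: an upright round ribbed steel stub, 17 mm wide at its foot, 13 mm over the ribs and 30 mm high, on the other side of the block, 60 mm from the knob's axis. Origin at its foot. Not to be selected.
- sample_cup_b: bystander: clear open cup, 67 mm wide, 68 mm high; origin under its centre.
- dropper_bottle: bystander: brown dropper bottle, 33 mm wide, 100 mm high; origin under its centre.
- pill_tin: bystander: round metal tin, 48 mm wide, 21 mm high; origin under its centre.
- rubber_bung: bystander: black rubber bung, 28 mm wide, 25 mm high, beside the valve; origin under its centre.
- jar_d: bystander: small sample jar, 33 mm wide, 44 mm high, beside the valve; origin under its centre.

How it is judged:
On the way, in this order (a step that is already met when the one before it is completed fails the run):
1. the knob is pulled up at least 10.5 mm, out of its park notch (z of knob in the frame of valve above 0.0645 m), for 0.1 s.
2. the pointer is turned towards the wide nipple (within 20 degrees) while the knob is still up (horizontal distance between pointer_line and wide_nipple below 0.021 m and z of knob in the frame of valve above 0.058 m), for 0.05 s.
At the end, for the whole second after the job is handed in: The knob is pushed home (skirt within 1.5 mm of its lowest position) in the notch of the wide nipple, its pointer within 16 degrees of that nipple (pointer-line point within 17 mm of its middle), and at rest (z of knob in the frame of valve below 0.0555 m and horizontal distance between pointer_line and wide_nipple below 0.017 m and linear speed of knob below 0.01 m/s); the robot touches nothing.
It fails at once if the knob's locking pin is forced against the valve with more than 20 N (contact force between knob and valve above 20 N).
It fails at once if a bystander is moved more than 20 mm (distance of any of sample_cup_b, dropper_bottle, pill_tin, rubber_bung, jar_d from where it was at the start of the episode above 0.02 m).
It also fails if it takes over 51 s, if anything falls off the work surface, if the arm or the gripper's body presses on something with over 40 N, if the wrist force passes 120 N, or if a joint passes its speed limit or range.

## Working session

There is one attempt and no reset: what is moved stays moved. The work goes in short steps, Python scripts to look and compute and a shell command to move; the robot and the scene stay as the last step left them, time stands still between calls to the robot, and variables do not carry over. Pictures are saved under pics/ and viewed, at most 10 in all, crops included, and the job is handed in when it is done.

```bash
mkdir -p pics; cat > h.py <<'E'
from workcell import *
import numpy as np, cv2
def cam(n,save=None):
    c=read_camera(n)
    if save: cv2.imwrite('pics/'+save,c['frame'][:,:,::-1])
    return c
def px2w(c,u,v,z):
    f=c['frame'].shape[0]/2/np.tan(np.radians(c['vfov'])/2)
    T=np.array(c['T']); d=T[:3,:3]@np.array([(u-c['cx'])/f,(v-c['cy'])/f,1]); o=T[:3,3]
    return o+d*(z-o[2])/d[2]
def w2px(c,p):
    f=c['frame'].shape[0]/2/np.tan(np.radians(c['vfov'])/2)
    T=np.array(c['T']); q=T[:3,:3].T@(np.array(p)-T[:3,3])
    return q[0]/q[2]*f+c['cx'], q[1]/q[2]*f+c['cy']
E
python3 - <<'E'
from h import *
import pickle
a=cam('top','top0.png');b=cam('scene','scene0.png');w=cam('wrist')
pickle.dump((a,b,w),open('c0.pkl','wb'))
s=state();print(s)
for c in(a,b,w): print(c['vfov'],c['cx'],c['cy'],np.round(c['T'],3).tolist())
E
```

```text
{'clock': 0.15, 'qpos': array([ 1.19749214e+00,  3.07418258e-01,  1.50738961e+00, -1.19086871e-05,
        1.32840499e+00, -7.35106301e-02]), 'dq': array([-1.12097498e-03, -2.91574107e-03, -5.45171688e-03,  7.31697299e-06,
       -6.65090499e-04, -1.14731243e-04]), 'tau': array([ 2.58263381e-04, -4.57976568e+01, -2.52221793e+01,  5.17800152e-05,
        8.58476968e-03, -8.31846336e-06]), 'tcp_pos': array([0.16963111, 0.54879866, 0.20567675]), 'tcp_rot': array([-1.73845477e-04,  1.49334602e-01,  9.88786388e-01, -7.91249597e-04]), 'force': array([0.07561675, 0.03361741, 0.21038642]), 'wrist_torque': array([-0.00053602, -0.03161763,  0.0060528 ]), 'grip_force': 0.0, 'gripper_width': 0.08502327375083873}
51.84692667486512 278.01835487589176 211.5953435645017 [[-0.012, -1.0, 0.018, 0.518], [-1.0, 0.012, -0.01, -0.239], [0.01, -0.018, -1.0, 0.924], [0.0, 0.0, 0.0, 1.0]]
45.52643181148584 280.66610181883055 211.10052723513527 [[0.724, -0.4, 0.562, 0.039], [-0.69, -0.41, 0.597, -0.771], [-0.009, -0.82, -0.573, 0.596], [0.0, 0.0, 0.0, 1.0]]
63.34320960615181 281.8297916669701 208.86251799962744 [[0.296, 0.92, 0.259, 0.104], [0.955, -0.284, -0.082, 0.57], [-0.001, 0.271, -0.962, 0.374], [0.0, 0.0, 0.0, 1.0]]
```

View pics/top0.png

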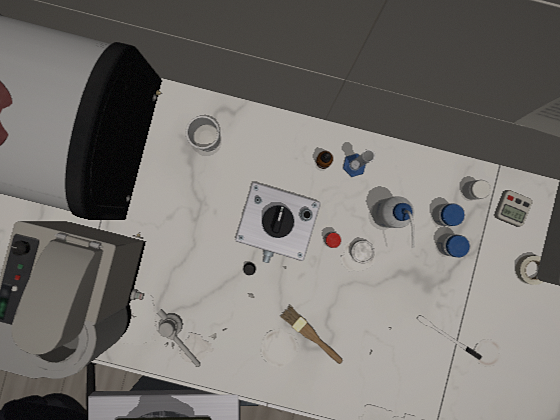

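View pics/scene0.png

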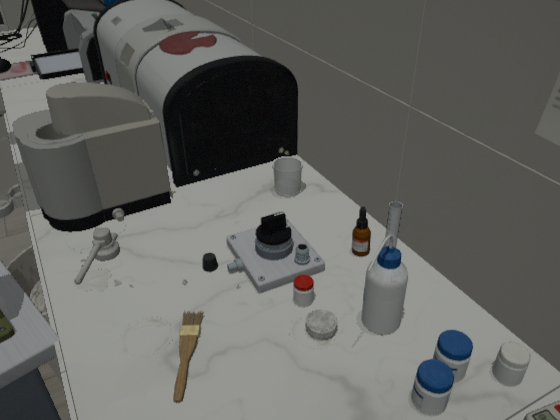

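```bash
python3 - <<'E'
from h import *
import pickle
a,b,w=pickle.load(open('c0.pkl','rb'))
A=cv2.resize(a['frame'][170:275,225:330],(560,560),interpolation=cv2.INTER_CUBIC)
B=cv2.resize(b['frame'][200:300,205:335],(240*3,554),interpolation=cv2.INTER_CUBIC)[:,:]
cv2.imwrite('pics/crop0.png',A[:,:,::-1])
print(px2w(a,278,219,.09),px2w(a,268,256,.02), px2w(a,249,269,.02),px2w(a,333,240,.04),px2w(a,360,252,.02))
E
```

```text
[ 0.51886626 -0.24753685  0.09      ] [ 0.44194296 -0.22638754  0.02      ] [ 0.4153927  -0.18643178  0.02      ] [ 0.47455287 -0.36006493  0.04      ] [ 0.44775139 -0.4190152   0.02      ]
```

View pics/crop0.png

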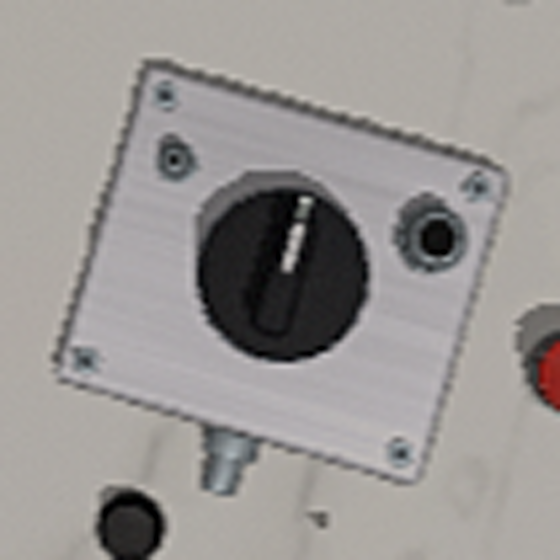

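```bash
python3 - <<'E'
from h import *
import pickle
a,b,w=pickle.load(open('c0.pkl','rb'))
k=105/560
P=lambda u,v,z: px2w(a,225+(u+.5)*k-.5,170+(v+.5)*k-.5,z)
C=np.array([P(*p,.022) for p in [(150,62),(508,170),(415,482),(57,375)]])
print(C.round(4), C.mean(0)); 
e=[C[0]-C[3],C[1]-C[2]]; print([np.degrees(np.arctan2(x[1],x[0])) for x in e],[np.linalg.norm(x) for x in e],np.linalg.norm(C[0]-C[1]))
e=[C[0]-C[1],C[3]-C[2]]; print([np.degrees(np.arctan2(x[1],x[0]))-90 for x in e])
ax=P(283,274,.062);print('skirt',ax)
wn=P(437,237,.052);nn=P(176,157,.052);print('wide',wn,'narrow',nn)
for n in(wn,nn):
  for c in (C.mean(0),ax):
    d=n-c;print(np.linalg.norm(d[:2]),np.degrees(np.arctan2(d[1],d[0])))
m=P(306,200,.096)-P(288,270,.096);print('mark',np.degrees(np.arctan2(m[1],m[0])))
print('bottle',px2w(a,325,158,.09),'cup',px2w(a,204,130,.05))
s=state();from scipy.spatial.transform import Rotation as R
q=s['tcp_rot'];print(R.from_quat([q[1],q[2],q[3],q[0]]).as_matrix().round(3))
E
```

```text
[[ 0.5985 -0.1964  0.022 ]
 [ 0.5545 -0.3362  0.022 ]
 [ 0.4329 -0.298   0.022 ]
 [ 0.4765 -0.1587  0.022 ]] [ 0.51560616 -0.24730595  0.022     ]
[np.float64(-17.16708621274767), np.float64(-17.406772800048035)] [np.float64(0.12773045271746003), np.float64(0.12744221922318413)] 0.1465722877174662
[np.float64(-17.47818027104681), np.float64(-17.36579594457787)]
skirt [ 0.51497801 -0.24707973  0.062     ]
wide [ 0.5282266  -0.30566697  0.052     ] narrow [ 0.55972381 -0.20721544  0.052     ]
0.0597100049006409 -77.7977991136928
0.060066545430234417 -77.25776081368673
0.05961221870889899 42.26198723825536
0.059927866694011726 41.69802343442531
mark -15.136495291174016
bottle [ 0.63588839 -0.34005434  0.09      ] cup [ 0.70113074 -0.10017634  0.05      ]
[[-0.955  0.295 -0.001]
 [ 0.295  0.955 -0.002]
 [ 0.    -0.002 -1.   ]]
```

```bash
python3 - <<'E'
from h import *
import pickle
a,b,w=pickle.load(open('c0.pkl','rb'))
def tri(p,q):
    o1=a['T'][:3,3];d1=px2w(a,*p,0)-o1;o2=b['T'][:3,3];d2=px2w(b,*q,0)-o2
    t=np.linalg.lstsq(np.c_[d1,-d2],o2-o1,rcond=None)[0]
    x,y=o1+t[0]*d1,o2+t[1]*d2; return ((x+y)/2).round(3),np.linalg.norm(x-y).round(3)
print('base scene z0',[px2w(b,*p,0).round(3)[:2] for p in[(45,220),(75,243),(170,208),(175,178),(298,155)]])
print('base top z0',[px2w(a,*p,0).round(3)[:2] for p in[(145,238),(143,300),(100,362),(160,80),(127,218)]])
print('box corner far',tri((110,240),(165,122)),'near',tri((92,360),(92,133)))
print('tank top',tri((120,43),(298,85)),tri((105,45),(235,58)),tri((75,215),(165,90)))
E
python3 - <<'E'
from h import *
import pickle
a,b,w=pickle.load(open('c0.pkl','rb'))
A=np.hstack([cv2.resize(b['frame'][0:260,0:300],(400,347)),cv2.resize(w['frame'],(400,300))[:300] if 0 else cv2.copyMakeBorder(cv2.resize(w['frame'],(400,300)),0,47,0,0,cv2.BORDER_CONSTANT)])
cv2.imwrite('pics/mix.png',A[:,:,::-1])
E
```

```text
base scene z0 [array([0.257, 0.163]), array([0.268, 0.048]), array([0.464, 0.021]), array([0.541, 0.116]), array([ 0.821, -0.005])]
base top z0 [array([0.482, 0.035]), array([0.35 , 0.041]), array([0.221, 0.132]), array([0.82 , 0.001]), array([0.525, 0.073])]
box corner far (array([0.489, 0.038, 0.183]), np.float64(0.007)) near (array([0.321, 0.035, 0.228]), np.float64(0.054))
tank top (array([0.836, 0.023, 0.168]), np.float64(0.013)) (array([0.75 , 0.049, 0.253]), np.float64(0.103)) (array([0.529, 0.081, 0.224]), np.float64(0.001))
```

View pics/mix.png

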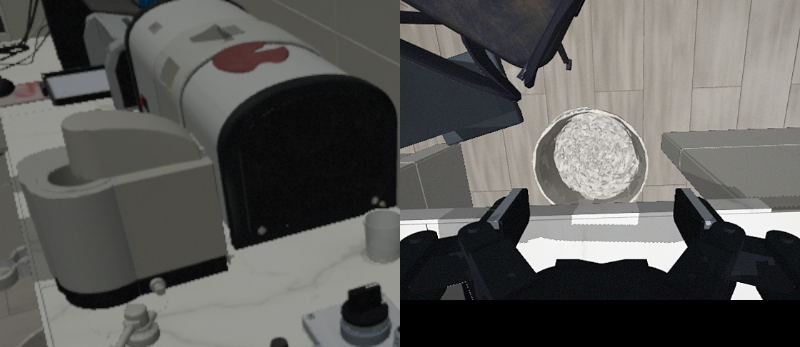

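```bash
python3 -m jog '[[[0,0,0.055,0,0,0,0.085],[0,0,0.055,0,0,0,0.085],[0,0,0.055,0,0,0,0.085],[0,0,0.055,0,0,0,0.085],[0.03,-0.04,0,0,0,0,0.085],[0.03,-0.04,0,0,0,0,0.085],[0.03,-0.04,0,0,0,0,0.085],[0.03,-0.04,0,0,0,0,0.085]]]' 30
```

```text
clock: 1.15
tcp_pos: [0.2904, 0.3879, 0.4261]
tcp_rot: [-0.0, 0.149, 0.989, -0.0]
force: [0.2, -0.4, -0.3]
gripper_width: 0.0846
grip_force: 0.0
```

```bash
python3 -m jog '[[[0.036,-0.046,0,0,0,0,0.085],[0.036,-0.046,0,0,0,0,0.085],[0.036,-0.046,0,0,0,0,0.085],[0.01,-0.055,0,0,0,0,0.085],[0.01,-0.055,0,0,0,0,0.085],[0.01,-0.055,0,0,0,0,0.085],[0.01,-0.055,0,0,0,0,0.085],[0.01,-0.055,0,0,0,0,0.085]]]'; python3 -m jog '[[[0.013,-0.053,0,0,0,0,0.085],[0.013,-0.053,0,0,0,0,0.085],[0.013,-0.053,0,0,0,0,0.085],[0.013,-0.053,-0.05,0,0,0,0.07],[0.013,-0.0,-0.05,0,0,0,0.06],[0,0,-0.05,0,0,0,0.05],[0,0,-0.05,0,0,0,0.05],[0,0,0,0,0,0,0.05]]]'; python3 -c "from h import *;print(state()['qpos'])
c=cam('wrist','w1.png')
import pickle;pickle.dump(c,open('c1.pkl','wb'))
for p in [(.5153,-.2472,.096),(.5153,-.2472,.062)]:print(w2px(c,p))"
```

```text
clock: 2.15
tcp_pos: [0.4476, -0.0254, 0.4262]
tcp_rot: [-0.0, 0.149, 0.989, 0.0]
force: [1.7, 0.5, 0.1]
gripper_width: 0.0853
grip_force: 0.0
clock: 3.15
tcp_pos: [0.5073, -0.2256, 0.2298]
tcp_rot: [-0.005, 0.149, 0.989, 0.002]
force: [-0.0, -0.1, 0.5]
gripper_width: 0.0497
grip_force: 0.0
[-4.94511046e-01  2.68196390e-01  1.50244137e+00 -1.03900505e-05
  1.38191163e+00 -1.76535825e+00]
(np.float64(260.6815706244809), np.float64(208.24224300876352))
(np.float64(262.59921040097095), np.float64(199.5734450224738))
```

View pics/w1.png

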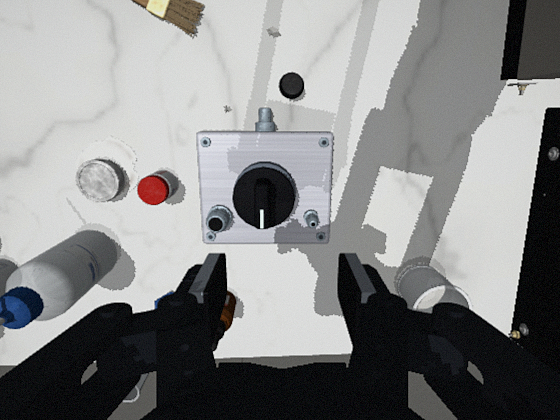

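```bash
python3 -c "
from h import *
import pickle;c=pickle.load(open('c1.pkl','rb'))
C=np.array([px2w(c,u,v,.022) for u,v in [(198,131),(334,131),(330,243),(202,243)]]);print(C.mean(0),C.round(4).tolist())
print(px2w(c,265,196,.062))
m=[px2w(c,262,v,.096) for v in(211,227)];print(m,np.degrees(np.arctan2(*(m[1]-m[0])[1::-1])))
for p in C.mean(0), px2w(c,265,196,.062): pass
e=C[2]-C[1];f=C[3]-C[0];print([np.degrees(np.arctan2(x[1],x[0])) for x in(e,f)])
s=state();print(s['tcp_pos'],s['tcp_rot'])
g=cv2.cvtColor(c['frame'][155:240,225:305],cv2.COLOR_RGB2GRAY)
for v in range(165,230,6): print(v,c['frame'][v,228:304:2,0].tolist())
"
```

```text
[ 0.51383849 -0.24483035  0.022     ] [[0.4309, -0.2952, 0.022], [0.4743, -0.1549, 0.022], [0.5975, -0.1926, 0.022], [0.5527, -0.3366, 0.022]]
[ 0.51247789 -0.24371975  0.062     ]
[array([ 0.51816466, -0.24685868,  0.096     ]), array([ 0.53291681, -0.25167461,  0.096     ])] -18.07962253040871
[np.float64(-17.013259654608373), np.float64(-18.793350552341185)]
[ 0.50970271 -0.2268041   0.23295757] [-2.05072358e-03  1.49350696e-01  9.88781882e-01  7.44571215e-04]
165 [193, 180, 182, 183, 180, 185, 176, 182, 179, 183, 161, 59, 62, 93, 105, 100, 99, 102, 107, 103, 102, 107, 98, 80, 56, 25, 105, 189, 186, 181, 181, 182, 182, 185, 179, 182, 185, 185]
171 [207, 188, 200, 173, 176, 176, 184, 113, 104, 86, 29, 21, 23, 19, 25, 18, 27, 25, 15, 21, 19, 23, 18, 23, 13, 13, 77, 93, 89, 28, 178, 170, 172, 169, 177, 172, 173, 177]
177 [200, 198, 201, 200, 214, 99, 59, 25, 26, 23, 33, 26, 28, 28, 21, 28, 20, 21, 28, 28, 25, 25, 22, 24, 17, 19, 23, 27, 9, 24, 70, 47, 165, 187, 180, 183, 183, 178]
183 [202, 206, 205, 202, 42, 22, 20, 14, 23, 22, 29, 20, 29, 22, 8, 0, 15, 0, 11, 2, 0, 2, 21, 29, 15, 2
[... 503 characters left out ...]
19, 61, 126, 103, 202, 194]
207 [169, 207, 205, 93, 19, 22, 20, 23, 6, 26, 22, 28, 34, 9, 20, 15, 18, 17, 20, 16, 11, 13, 16, 15, 20, 27, 15, 21, 21, 16, 10, 26, 0, 114, 103, 204, 194, 196]
213 [67, 106, 91, 201, 199, 0, 17, 25, 15, 20, 26, 19, 16, 10, 23, 17, 211, 239, 9, 21, 13, 3, 19, 17, 19, 25, 14, 23, 21, 16, 15, 72, 110, 98, 194, 188, 191, 200]
219 [51, 87, 106, 204, 194, 197, 209, 119, 13, 29, 14, 21, 22, 11, 21, 17, 209, 237, 18, 19, 6, 7, 12, 8, 22, 12, 23, 17, 0, 96, 110, 132, 103, 138, 116, 181, 192, 191]
225 [94, 109, 149, 191, 183, 188, 184, 184, 186, 192, 200, 163, 18, 0, 9, 16, 207, 238, 10, 13, 15, 9, 0, 0, 99, 176, 206, 196, 189, 146, 112, 119, 111, 106, 112, 113, 108, 164]
```

```bash
python3 -m jog '[[[0,0,-0.03,0,0,0,0.05],[0,0,-0.03,0,0,0,0.05],[0,0,-0.03,0,0,0,0.05],[0,0,0,0,0,0,0.05],[0,0,0,0,0,0,0.05],[0,0,0,0,0,0,0.05],[0,0,0,0,0,0,0.05],[0,0,0,0,0,0,0.05]]]' ; python3 -c "from h import *;s=state();print(s['tcp_pos'],s['force'],s['wrist_torque'])"
```

```text
clock: 4.2
tcp_pos: [0.5111, -0.2276, 0.1448]
tcp_rot: [0.0, 0.149, 0.989, -0.0]
force: [0.1, -0.8, -0.3]
gripper_width: 0.0498
grip_force: 0.0
[ 0.51107489 -0.22755302  0.14477247] [ 0.14729966 -0.78119318 -0.34166538] [-0.00904627  0.02627337  0.02797841]
```

```bash
python3 -m jog '[[[0.0035,-0.018,0,0,0,0,0.05],[0,0,-0.02,0,0,0,0.05],[0,0,-0.02,0,0,0,0.05],[0,0,-0.02,0,0,0,0.05],[0,0,-0.016,0,0,0,0.05],[0,0,0,0,0,0,0.05],[0,0,0,0,0,0,0.05],[0,0,0,0,0,0,0.05]]]' ; python3 -c "from h import *;s=state();print(s['tcp_pos'],s['force'],s['wrist_torque']);cam('wrist','w2.png')"
```

```text
clock: 5.2
tcp_pos: [0.515, -0.2458, 0.069]
tcp_rot: [0.001, 0.149, 0.989, -0.0]
force: [1.2, 0.6, 0.3]
gripper_width: 0.0502
grip_force: 0.0
[ 0.51502547 -0.2458421   0.06904156] [1.17856462 0.61720575 0.27319645] [0.0528217  0.04803527 0.02690947]
```

View pics/w2.png

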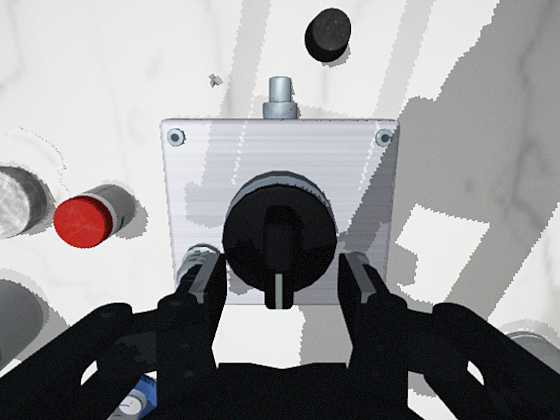

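```bash
python3 -m jog '[[[0,0,0,0,0,0,0.03],[0,0,0,0,0,0,0.02],[0,0,0,0,0,0,0.008],[0,0,0,0,0,0,0.008],[0,0,0,0,0,0,0.008],[0,0,0,0,0,0,0.008],[0,0,0,0,0,0,0.008],[0,0,0,0,0,0,0.008]]]' 30; python3 -c "from h import *;s=state();print(s['tcp_pos'],s['force'],s['wrist_torque'])"
```

```text
clock: 6.25
tcp_pos: [0.5142, -0.2466, 0.0687]
tcp_rot: [0.0, 0.149, 0.989, -0.001]
force: [-2.9, -4.6, 3.8]
gripper_width: 0.0119
grip_force: 29.4
[ 0.51424579 -0.24658959  0.06867151] [-2.91490746 -4.64421805  3.83402587] [-0.83149267  0.45029092 -0.04340427]
```

```bash
python3 -m jog '[[[-0.0003,-0.001,0.002,0,0,0,0.008],[0,0,0.002,0,0,0,0.008],[0,0,0.002,0,0,0,0.008],[0,0,0.002,0,0,0,0.008],[0,0,0.002,0,0,0,0.008],[0,0,0.002,0,0,0,0.008],[0,0,0.0005,0,0,0,0.008],[0,0,0,0,0,0,0.008]]]'; python3 -c "from h import *;s=state();print(s['tcp_pos'],s['force'],s['wrist_torque'])"
```

```text
clock: 7.25
tcp_pos: [0.5141, -0.2465, 0.0809]
tcp_rot: [0.0, 0.149, 0.989, -0.0]
force: [-0.7, -5.3, -2.0]
gripper_width: 0.0118
grip_force: 29.5
[ 0.51405999 -0.24652429  0.0808952 ] [-0.73094309 -5.34244611 -2.04223252] [-0.78294831  0.21821783  0.01468672]
```

```bash
python3 -m jog '[[[-0.0003,-0.001,0.0005,0,0,0,0.008],[0,0,0,0,0,0,0.008],[0,0,0,0,0,-1,0.008],[0,0,0,0,0,-1,0.008],[0,0,0,0,0,-1,0.008],[0,0,0,0,0,0,0.008],[0,0,0,0,0,0,0.008],[0,0,0,0,0,0,0.008]]]'; cat > st.py <<'E'
from h import *
from scipy.spatial.transform import Rotation as R
s=state();q=s['tcp_rot'];M=R.from_quat([q[1],q[2],q[3],q[0]]).as_matrix()
print('t',s['clock'],'pos',s['tcp_pos'].round(4),'yaw rel',round(float(np.degrees(np.arctan2(M[1,1],M[0,1])))-72.6,2),'zt',M[:2,2].round(4),'F',s['force'].round(2),'M',s['wrist_torque'].round(3),'w',round(s['gripper_width'],4))
E
python3 st.py
```

```text
clock: 8.25
tcp_pos: [0.5137, -0.2472, 0.0812]
tcp_rot: [-0.0, 0.175, 0.985, 0.0]
force: [1.3, 0.7, -2.7]
gripper_width: 0.0121
grip_force: 29.4
t 8.25 pos [ 0.5137 -0.2472  0.0812] yaw rel -2.78 zt [0.0001 0.0004] F [ 1.27  0.72 -2.66] M [ 0.082 -0.24  -0.007] w 0.0121
```

```bash
python3 -m jog '[[[0,0,0,0,0,-3,0.008],[0,0,0,0,0,-3,0.008],[0,0,0,0,0,-3,0.008],[0,0,0,0,0,-3,0.008],[0,0,0,0,0,-3,0.008],[0,0,0,0,0,-3,0.008],[0,0,0,0,0,0,0.008],[0,0,0,0,0,0,0.008]]]'; python3 st.py
```

```text
clock: 9.25
tcp_pos: [0.5138, -0.2471, 0.0812]
tcp_rot: [-0.0, 0.327, 0.945, 0.0]
force: [0.2, 1.4, -3.0]
gripper_width: 0.0117
grip_force: 29.4
t 9.25 pos [ 0.5138 -0.2471  0.0812] yaw rel -20.74 zt [0.0001 0.0005] F [ 0.21  1.38 -3.03] M [ 0.243 -0.305  0.021] w 0.0117
```

```bash
python3 -m jog '[[[0,0,0,0,0,-4,0.008],[0,0,0,0,0,-4,0.008],[0,0,0,0,0,-4,0.008],[0,0,0,0,0,-4,0.008],[0,0,0,0,0,-4,0.008],[0,0,0,0,0,-4,0.008],[0,0,0,0,0,0,0.008],[0,0,0,0,0,0,0.008]]]'; python3 st.py; python3 -c "from h import *;cam('scene','s2.png');c=cam('top');cv2.imwrite('pics/t2.png',cv2.resize(c['frame'][150:290,200:350],None,fx=4,fy=4)[:,:,::-1])"
```

```text
clock: 10.25
tcp_pos: [0.5139, -0.2471, 0.0812]
tcp_rot: [0.0, 0.516, 0.857, 0.0]
force: [2.9, 1.8, -2.8]
gripper_width: 0.012
grip_force: 29.4
t 10.25 pos [ 0.5139 -0.2471  0.0812] yaw rel -44.71 zt [0.0003 0.0004] F [ 2.85  1.83 -2.77] M [ 0.375 -0.398  0.02 ] w 0.012
```

View pics/s2.png

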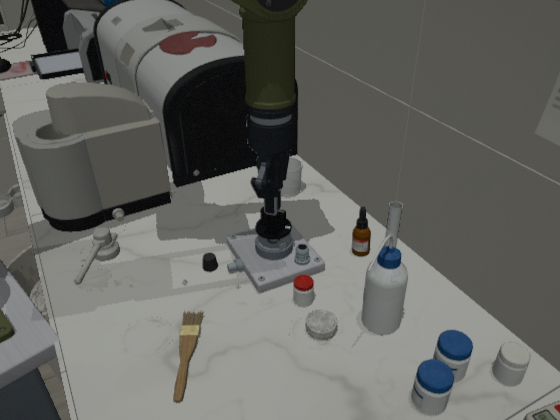

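```bash
python3 -m jog '[[[0.0005,0.0003,-0.0005,0,0,0,0.008],[0,0,-0.0005,0,0,0,0.008],[0,0,-0.0005,0,0,0,0.008],[0,0,-0.0005,0,0,0,0.008],[0,0,-0.0005,0,0,0,0.008],[0,0,-0.0005,0,0,0,0.008],[0,0,-0.0005,0,0,0,0.008],[0,0,0,0,0,0,0.008]]]'; python3 st.py
```

```text
clock: 11.35
tcp_pos: [0.5142, -0.2471, 0.0779]
tcp_rot: [-0.0, 0.516, 0.856, -0.0]
force: [-0.5, 2.2, 5.1]
gripper_width: 0.0119
grip_force: 30.8
t 11.35 pos [ 0.5142 -0.2471  0.0779] yaw rel -44.77 zt [-0. -0.] F [-0.51  2.21  5.1 ] M [0.496 0.053 0.041] w 0.0119
```

```bash
python3 -m jog '[[[0,0,-0.0004,0,0,0,0.008],[0,0,-0.0004,0,0,0,0.008],[0,0,0,0,0,-1,0.008],[0,0,0,0,0,-1,0.008],[0,0,0,0,0,-1,0.008],[0,0,0,0,0,-1,0.008],[0,0,0,0,0,0,0.008],[0,0,0,0,0,0,0.008]]]'; python3 st.py
```

```text
clock: 12.35
tcp_pos: [0.5143, -0.247, 0.0772]
tcp_rot: [0.0, 0.546, 0.838, 0.0]
force: [-1.7, 3.2, 5.6]
gripper_width: 0.012
grip_force: 31.1
t 12.35 pos [ 0.5143 -0.247   0.0772] yaw rel -48.76 zt [ 0.0002 -0.0001] F [-1.7   3.21  5.64] M [0.515 0.076 0.065] w 0.012
```

```bash
python3 -m jog '[[[0,0,0,0,0,-0.5,0.008],[0,0,0,0,0,-0.5,0.008],[0,0,0,0,0,-0.5,0.008],[0,0,0,0,0,-0.5,0.008],[0,0,0,0,0,-0.5,0.008],[0,0,0,0,0,-0.5,0.008],[0,0,0,0,0,0,0.008],[0,0,0,0,0,0,0.008]]]'; python3 st.py
```

```text
clock: 13.35
tcp_pos: [0.5143, -0.247, 0.0772]
tcp_rot: [0.0, 0.568, 0.823, 0.0]
force: [0.3, 3.5, 5.7]
gripper_width: 0.0116
grip_force: 31.1
t 13.35 pos [ 0.5143 -0.247   0.0772] yaw rel -51.76 zt [ 0.0003 -0.    ] F [0.27 3.51 5.65] M [0.552 0.04  0.112] w 0.0116
```

```bash
python3 -m jog '[[[0,0.0004,0,0,0,-0.5,0.008],[0,0,0,0,0,-0.5,0.008],[0,0,0,0,0,-0.5,0.008],[0,0,0,0,0,-0.5,0.008],[0,0,0,0,0,-0.5,0.008],[0,0,0,0,0,-0.5,0.008],[0,0,0,0,0,0,0.008],[0,0,0,0,0,0,0.008]]]'; python3 st.py
```

```text
clock: 14.35
tcp_pos: [0.5142, -0.2469, 0.0768]
tcp_rot: [0.0, 0.589, 0.808, -0.0]
force: [-0.6, 0.9, 2.2]
gripper_width: 0.0119
grip_force: 30.3
t 14.35 pos [ 0.5142 -0.2469  0.0768] yaw rel -54.77 zt [-0.0001 -0.0002] F [-0.63  0.86  2.25] M [ 0.165 -0.012  0.016] w 0.0119
```

```bash
python3 -m jog '[[[0,0,-0.0005,0,0,0,0.008],[0,0,-0.0005,0,0,0,0.008],[0,0,-0.0005,0,0,0,0.008],[0,0,-0.0005,0,0,0,0.008],[0,0,-0.0005,0,0,0,0.008],[0,0,0,0,0,0,0.008],[0,0,0,0,0,0,0.008],[0,0,0,0,0,0,0.008]]]'; python3 st.py
```

```text
clock: 15.35
tcp_pos: [0.5142, -0.2468, 0.0743]
tcp_rot: [0.0, 0.589, 0.808, -0.0]
force: [-0.4, -0.2, 1.2]
gripper_width: 0.0119
grip_force: 30.2
t 15.35 pos [ 0.5142 -0.2468  0.0743] yaw rel -54.78 zt [-0.     -0.0001] F [-0.37 -0.15  1.19] M [-0.028 -0.049  0.039] w 0.0119
```

```bash
python3 -m jog '[[[0,0,-0.001,0,0,0,0.008],[0,0,-0.001,0,0,0,0.008],[0,0,-0.001,0,0,0,0.008],[0,0,-0.001,0,0,0,0.008],[0,0,-0.0008,0,0,0,0.008],[0,0,0,0,0,0,0.008],[0,0,0,0,0,0,0.008],[0,0,0,0,0,0,0.008]]]'; python3 st.py
```

```text
clock: 16.35
tcp_pos: [0.5142, -0.2468, 0.0695]
tcp_rot: [-0.0, 0.589, 0.808, -0.0]
force: [0.5, -1.4, 0.1]
gripper_width: 0.0118
grip_force: 30.0
t 16.35 pos [ 0.5142 -0.2468  0.0695] yaw rel -54.78 zt [-0. -0.] F [ 0.49 -1.4   0.09] M [-0.126 -0.073 -0.021] w 0.0118
```

```bash
python3 -m jog '[[[0,0,-0.0003,0,0,0,0.008],[0,0,0,0,0,0,0.008],[0,0,-0.0003,0,0,0,0.008],[0,0,0,0,0,0,0.008],[0,0,-0.0003,0,0,0,0.008],[0,0,0,0,0,0,0.008],[0,0,0,0,0,0,0.008],[0,0,0,0,0,0,0.008]]]'; python3 st.py
```

```text
clock: 17.35
tcp_pos: [0.5143, -0.2468, 0.0687]
tcp_rot: [0.0, 0.589, 0.808, -0.0]
force: [-0.3, -0.1, 3.1]
gripper_width: 0.0117
grip_force: 30.4
t 17.35 pos [ 0.5143 -0.2468  0.0687] yaw rel -54.78 zt [ 0.0001 -0.0001] F [-0.32 -0.1   3.14] M [-0.109 -0.063  0.05 ] w 0.0117
```

```bash
python3 -m jog '[[[0,0,-0.0003,0,0,0,0.008],[0,0,0,0,0,0,0.008],[0,0,-0.0003,0,0,0,0.008],[0,0,0,0,0,0,0.008],[0,0,0,0,0,0,0.008],[0,0,0,0,0,0,0.008],[0,0,0,0,0,0,0.008],[0,0,0,0,0,0,0.008]]]'; python3 st.py
```

```text
clock: 18.35
tcp_pos: [0.5143, -0.2468, 0.0686]
tcp_rot: [0.0, 0.589, 0.808, 0.0]
force: [-1.2, 0.5, 5.0]
gripper_width: 0.0122
grip_force: 31.1
t 18.35 pos [ 0.5143 -0.2468  0.0686] yaw rel -54.78 zt [ 0.0004 -0.0003] F [-1.19  0.48  5.01] M [-0.026  0.08   0.058] w 0.0122
```

```bash
python3 -m jog '[[[0,0,0,0,0,0,0.05],[0,0,0,0,0,0,0.05],[0,0,0,0,0,0,0.05],[0,0,0,0,0,0,0.05],[0,0,0.01,0,0,0,0.05],[0,0,0.03,0,0,0,0.05],[0,0,0.05,0,0,0,0.05],[0,0,0.05,0,0,0,0.05]]]'; python3 -m jog '[[[-0.03,0.03,0.02,0,0,0,0.05],[-0.03,0.03,0.02,0,0,0,0.05],[-0.03,0.03,0.02,0,0,0,0.05],[0,0,0,0,0,0,0.05],[0,0,0,0,0,0,0.05],[0,0,0,0,0,0,0.05],[0,0,0,0,0,0,0.05],[0,0,0,0,0,0,0.05]]]';python3 st.py; python3 -c "from h import *;c=cam('scene');d=cam('top')
A=np.hstack([cv2.resize(c['frame'][190:300,200:330],(400,338)),cv2.resize(d['frame'][170:275,225:330],(338,338))])
cv2.imwrite('pics/end.png',A[:,:,::-1])"
```

```text
clock: 19.35
tcp_pos: [0.514, -0.2466, 0.21]
tcp_rot: [-0.0, 0.589, 0.808, 0.0]
force: [0.7, -0.7, -0.2]
gripper_width: 0.0502
grip_force: 0.0
clock: 20.35
tcp_pos: [0.4244, -0.157, 0.2675]
tcp_rot: [-0.001, 0.589, 0.808, -0.0]
force: [-0.1, 0.4, 0.0]
gripper_width: 0.0498
grip_force: 0.0
t 20.35 pos [ 0.4244 -0.157   0.2675] yaw rel -54.8 zt [-0.0011  0.0005] F [-0.05  0.42  0.02] M [0.02  0.037 0.042] w 0.0498
```

View pics/end.png

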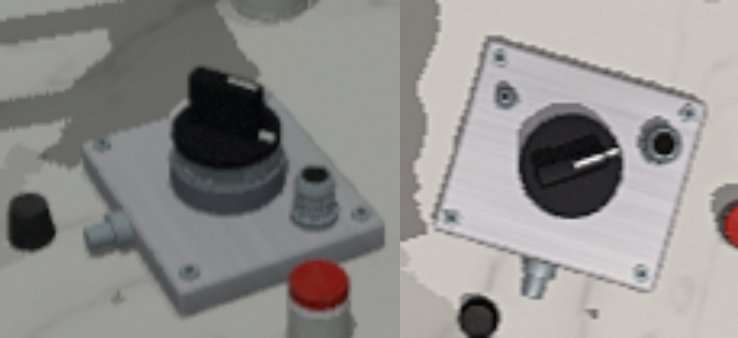

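The pointer shows close to the wide nipple (right crop: mark end at about (618,152), nipple at (662,143)). The skirt sits down on the housing, the gripper is clear and the bystanders have not moved.

```bash
python3 -c "from workcell import *;print(finish_job())"
```

```text
the job is handed in; nothing more can be done
None
```

The job is handed in: the knob was pulled up, turned to the wide nipple, felt into its notch about 5 degrees short of the nipple, pushed down to its stop and let go. The bystanders beside the valve look unmoved, and no judging result was returned.

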